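# Nip an offcut in a drilling jig with the inner knob of a coaxial control

## Robot

A 7-joint arm with a two-finger parallel gripper is mounted at the origin on a cart in front of the work surface, level with it; the furniture and walls round the work are solid. World frame = base frame: x ahead of the robot, y to its left, z up, the work surface at z = 0. Lengths are in m, angles in rad, forces in N, time in s.
With the tool pointing down it reaches from about 0.425 to 0.875 m from the base axis. Payload 4.7 kg.
Tool frame: the origin (TCP) lies at the very end of the fingers, on their centre line; the grasp point (between the pads) lies 19 mm behind it; z points along the fingers, y is the line along which they close (so a half turn about z gives the same grasp; the last joint's range is limited). The gripper opens to 87 mm and grips with 3 to 60 N. Pads are 19 mm wide; open, the fingers measure 117 mm over their backs; the gripper's body (75 mm by 190 mm) begins 51 mm behind the grasp point.
Start: joints at [1.178, 0.321, -0.07, 1.45, 0.023, 1.371, -0.057], TCP at [0.257, -0.597, 0.223] pointing down, gripper open.
Joint ranges: [-2.86, 2.86], [-0.3, 2.09], [-1.38, 1.24], [0.06, 2.45], [-1.56, 4.7], [0.09, 2.05], [-2.69, 2.69]. Speed limits (rad/s): [2.57, 2.57, 3.14, 3.14, 3.14, 3.14, 3.14].

## Interface

Orientations are given as a rotation vector (axis times angle).
In Python, from bench import ctrl gives the robot as it stands.
- The arm moves only by the shell command python3 -m jog 'ROWS' [FORCE]. ROWS is JSON, a list that holds one entry, the list of rows, each a list of 7 numbers: the shift along the tool's x, y, z in mm, then the turn, a rotation vector about the tool's x, y, z in degrees, then the finger opening in mm, from 0 to 87. A call has 1 to 10 rows; each row is the pose to reach, as a shift and turn from the pose commanded when the call began, along the tool's axes at that moment; what a row does not reach only later rows make up. A row lasts 1/10 s, in which the tool goes at most 50 mm and 8.59 degrees, less where a joint would pass 70% of its speed; a pose out of reach is approached as far as the arm can. A call with a gripper value outside its range is refused whole. The fingers move at their own pace and stop on an object; FORCE is the grip in N (left out, the last holds). Time passes only in rows, so rows that repeat a pose let the fingers close. It gives the time, the measured TCP pose, the force, the opening and the grip force at its end, in the units of the state.
- ctrl.get_state(): the state, without advancing time (a new reading comes with each control period).
- ctrl.get_image(name): name is "scene" or "top" or "wrist"; returns a dict with "image" (420x560x3 uint8, red, green, blue), "depth" (420x560 float32, m along the optical axis (not along the pixel's ray), 0 where there is no reading), "fov_y" (degrees; the focal length in pixels is half the picture's height over the tangent of half this angle, whatever the lens; pixels are square), "cx", "cy" (the principal point, pixels), "k1" (the pictures are not rectified: a ray, as slopes to the right and down, at radius r is drawn at 1 + k1 r^2 times it, then the intrinsics apply), "rvec" (rotation vector, rad) and "tvec" (3), from world to camera coordinates, as OpenCV has them. Camera axes: x right, y down, z forward; pixel columns grow to the right and rows downward; lengths in m; the calibration is good to about 2 mm. A picture is of the moment at which its call begins.
- ctrl.close_job(): hands the job in; it is judged then, once.
The state is a dict: "time": time; "joint_positions": joint angles; "qd": joint speeds; "joint_torque": joint torques, N m; "position": TCP position; "tool_rot": TCP orientation; "ft_force": force on the tool from outside, world axes, zero at the start; "torque": the same for the moment, N m; "grip_width": opening from 0.0 (shut) to 1.0 (fully open); "grip_force": force on a finger pad.
Only numpy, scipy, OpenCV 4.12 (cv2) and the standard library are available. Lean on these libraries where they do the work, as an engineer would, in place of code of your own. Each camera call takes 0.05 s, during which the arm holds its last target. There are 200 camera calls.

## Task

Stand the wooden offcut on its long edge in the drilling jig, between the cork-faced jaw and the fence, then turn only the small inner knob clockwise until the jaw holds the offcut snugly, feeling for the bite and not forcing it. The big graduated ring under the knob has been zeroed and must stay as it is; leave the other things on the table alone.

Things in the scene. Friction and masses are not known exactly. Their poses are not given: they have to be found in the camera images.
- blank_center (a point): centre of the loose red-brown wooden offcut, 130 long x 28 thick x 85 mm high as it stands on its long edge on the table (0.25 kg, give or take). Its x runs along the 130 mm length, y across the 28 mm thickness, z up. Take it across the thickness, in the upper half.
- nest (a point): centre of the flat nest floor of the jig, 12 mm above the table. The offcut stands here, length along its x (either way round), its centre 42 to 43 mm above this point. Its y points to the fence, -y to jaw and knob. At first the jaw's face is 16.5 to 18 mm from here and the fence's 16.5 to 20 mm (it is set differently from time to time): at least 2.5 mm to spare each side.
- jig: the bolted-down jig, grey base 150 (x) x 200 (y) x 12 mm, origin at the middle of its underside, axes as the nest's. The nest is 45 mm from it to +y, the knob's axis 55 mm to -y. Jaw and fence are 66 mm long in x, their tops 48 mm above the table: keep the fingers that hold the offcut above them.
- jaw: sliding jaw with a cork-faced, spring-backed pad, driven by the inner knob: moves along nest +y, 8 mm per rad of knob. Origin at the foot of the pad's face, mid-length. It first pushes the offcut over to the fence, 5 to 10 mm in all; then the pressure grows by about 10 N per mm (0.08 N per milliradian of knob). A good nip is 5 to 17 N; more than 30 N on the jaw spoils the work.
- knob_top (a point): centre of the top face of the small black ribbed inner knob: 26 mm in diameter, 22 mm tall, standing on the ring's top (73 mm above the table), upright axis. Grip it across its diameter from any direction, with the fingertips clear of the ring below.
- knob (a joint): turn of the inner knob, rad; grows clockwise seen from above, 0 = jaw fully open. Friction of 0.14 N m resists it all along and holds it where it is left (up to about 17 N at the jaw). Once the jaw bites, the resisting torque rises by 0.008 N m per newton at the jaw. The bite comes 0.6 to 1.3 rad after the start.
- ring_mark (a point): brass index mark on the top face of the outer graduated steel ring, 28 mm from the common axis. The ring is 64 mm in diameter, its top 51 mm above the table, level with the knob's foot (22 mm below the knob's top). It is very easy to turn (0.012 N m): a touch drags it. The mark must stay within 3 mm of its start.
- star_jar: glass jar, 68 mm in diameter and 115 mm tall, at the back; a bystander
- tin: food tin, 58 mm in diameter and 72 mm tall, to the robot's right; a bystander
There are look-alikes about, which are no part of the job. Of the things that look like the part that bears blank_center, take the one that is farthest to the robot's right at the start.

How it is judged:
By the outcome, as a careful person would: the job done as asked, in the order asked, and still so for the second after the job is handed in, with the robot touching nothing.
It also fails if it takes over 61 s, if anything falls off the work surface, if the arm or the gripper's body presses on something with over 40 N, if the wrist force passes 120 N, or if a joint passes its speed limit or range.

## Working session

There is one attempt and no reset: what is moved stays moved. The work goes in short steps, Python scripts to look and compute and a shell command to move; the robot and the scene stay as the last step left them, time stands still between calls to the robot, and variables do not carry over. Pictures are saved under pics/ and viewed, at most 11 in all, crops included, and the job is handed in when it is done.

```bash
mkdir -p pics; ls; cat > h.py <<'E'
from bench import ctrl
import numpy as np, cv2
from scipy.spatial.transform import Rotation as R
def cam(n):
    d=ctrl.get_image(n); d['R']=R.from_rotvec(np.ravel(d['rvec'])).as_matrix(); d['t']=np.ravel(d['tvec'])
    h=d['image'].shape[0]; d['f']=h/2/np.tan(np.radians(d['fov_y'])/2); 
    d['K']=np.array([[d['f'],0,d['cx']],[0,d['f'],d['cy']],[0,0,1.]]); return d
def cloud(d):
    h,w=d['depth'].shape; u,v=np.meshgrid(np.arange(w),np.arange(h))
    p=cv2.undistortPoints(np.stack([u,v],-1).reshape(-1,1,2).astype(np.float64),d['K'],np.array([d['k1'],0,0,0.])).reshape(h,w,2)
    z=d['depth']; c=np.dstack([p[...,0]*z,p[...,1]*z,z]); X=(c-d['t'])@d['R']; X[z==0]=np.nan; return X
def proj(d,P): return cv2.projectPoints(np.array(P,float).reshape(-1,1,3),np.ravel(d['rvec']),d['t'],d['K'],np.array([d['k1'],0,0,0.]))[0].reshape(-1,2)
def save(n,im,s=1): cv2.imwrite('pics/'+n,cv2.resize(im[...,::-1],None,fx=s,fy=s,interpolation=cv2.INTER_CUBIC))
E
python3 - <<'E'
from h import *
s=ctrl.get_state(); print({k:np.round(v,3) for k,v in s.items()})
for n in ['scene','top']:
    d=cam(n); save(n+'0.png',d['image']); np.savez('/tmp/'+n,**d); X=cloud(d); np.save('/tmp/X'+n,X)
    print(n,-d['R'].T@d['t'],d['f'])
E
```

```text
pics
{'time': np.float64(0.0), 'joint_positions': array([ 1.178,  0.322, -0.07 ,  1.452,  0.023,  1.371, -0.057]), 'qd': array([ 0.001, -0.002, -0.   ,  0.001, -0.   ,  0.001, -0.001]), 'joint_torque': array([-0.0000e+00, -4.9130e+01, -4.0400e-01, -3.1253e+01, -6.4000e-02,
        4.4000e-02,  0.0000e+00]), 'position': array([ 0.257, -0.596,  0.221]), 'tool_rot': array([-3.075e+00, -6.340e-01,  1.000e-03]), 'ft_force': array([ 0.288, -0.231,  0.2  ]), 'torque': array([-0.022, -0.024,  0.031]), 'grip_force': np.float64(0.0), 'grip_width': np.float64(0.998)}
scene [-0.21328051  0.84666493  1.28349207] 498.78529449183907
top [-0.07663921 -0.07904574  1.53604028] 462.5172793646848
```

View pics/top0.png

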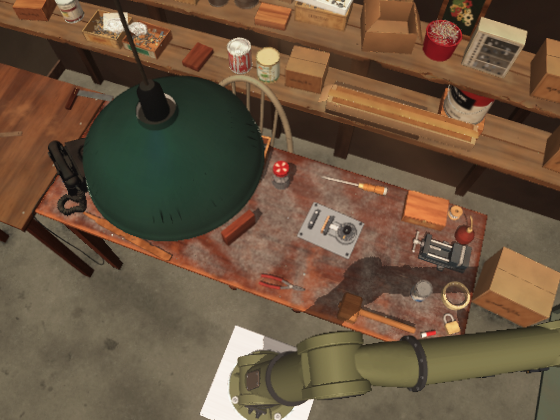

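View pics/scene0.png

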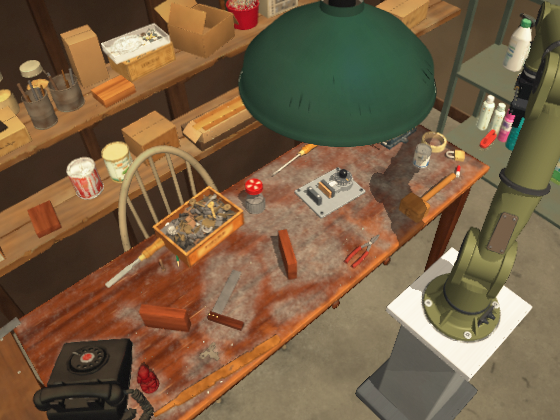

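Candidates for the offcut: scene (288,253) = top (240,226); scene (165,317), hidden by the lamp in the top view; the pale flat board at top (427,208); shelf pieces at top (197,55) and (272,12). The jig is at top (332,230), with the knob at (346,232).

```bash
python3 - <<'E'
from h import *
for n,pts in [('top',[(240,226),(427,208),(346,232),(332,230),(316,215),(281,168),(424,288),(197,55)]),('scene',[(288,253),(288,237),(165,317),(165,308),(343,174),(322,190),(254,200),(422,155)])]:
    X=np.load(f'/tmp/X{n}.npy'); d=np.load(f'/tmp/{n}.npz')
    for u,v in pts: print(n,u,v,np.round(X[v,u],3),d['image'][v,u])
    im=d['image']
    if n=='top': a=im[140:310,200:480]; save('c_top.png',a,2.8)
    else: a=im[140:340,130:430]; save('c_scene.png',a,2.6)
E
```

```text
top 240 226 [0.45  0.256 0.086] [106  48  32]
top 427 208 [ 0.759 -0.338  0.047] [200 109  62]
top 346 232 [ 0.558 -0.089  0.073] [43 36 34]
top 332 230 [ 0.568 -0.041  0.028] [176 165 152]
top 316 215 [0.596 0.029 0.045] [88 82 77]
top 281 168 [0.699 0.199 0.108] [204  47  42]
top 424 288 [ 0.458 -0.388  0.069] [146 132 116]
top 197 55 [ 1.186  0.774 -0.019] [129  60  37]
scene 288 253 [0.436 0.285 0.085] [179  81  40]
scene 288 237 [0.484 0.242 0.079] [178  81  40]
scene 165 317 [0.503 0.672 0.079] [154  69  35]
scene 165 308 [0.523 0.658 0.085] [156  70  33]
scene 343 174 [ 0.563 -0.08   0.072] [39 38 38]
scene 322 190 [ 0.588 -0.006  0.025] [136  96  59]
scene 254 200 [0.686 0.212 0.057] [152 135 115]
scene 422 155 [ 0.445 -0.365  0.062] [153 142 121]
```

View pics/c_top.png

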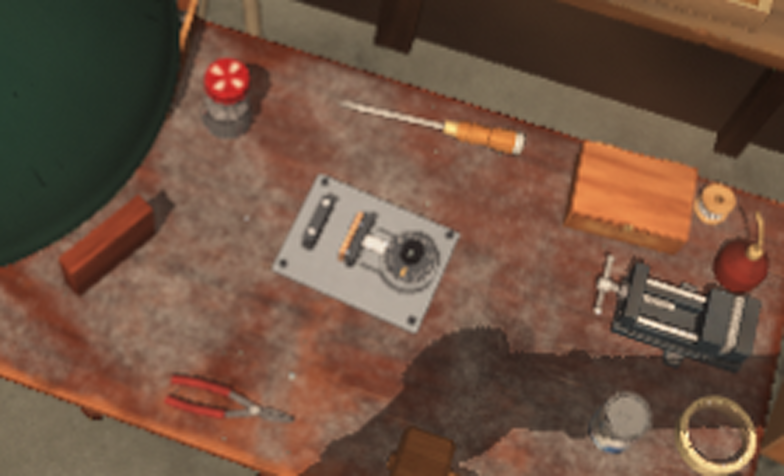

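View pics/c_scene.png

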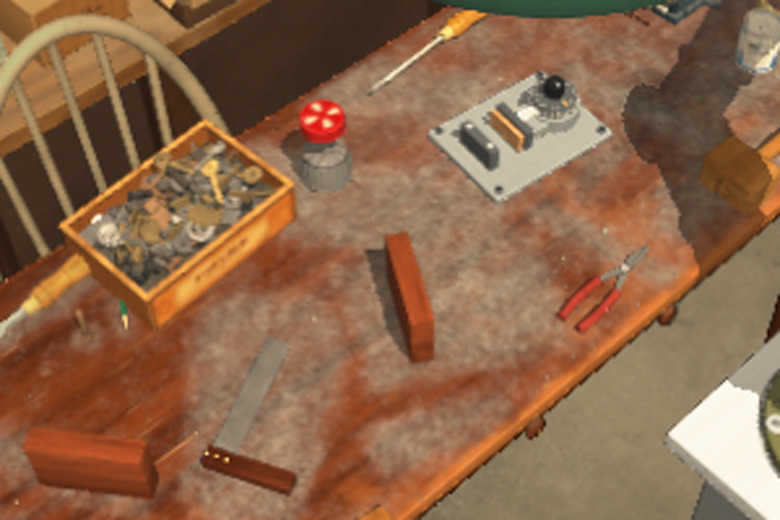

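The close crops show the red-brown offcut at top (240,226) / scene (288,253). It stands 85 mm high at y≈0.26, to the right of its look-alike at scene (165,317), so it is the one. The jig is to its right, with fence, cork jaw and knob in a line. Next I fit their poses.

```bash
cat >> h.py <<'E'
def rect(P):
    (c,s,a)=cv2.minAreaRect(P[:,:2].astype(np.float32)*1000)
    if s[0]<s[1]: s=s[::-1]; a+=90
    a=(a+90)%180-90
    return np.round(c,1),np.round(s,1),round(a,1),'zmed',round(float(np.median(P[:,2]))*1000,1),len(P)
def sel(X,cx,cy,r,z0,z1):
    P=X.reshape(-1,3); P=P[~np.isnan(P[:,0])]
    return P[(np.hypot(P[:,0]-cx,P[:,1]-cy)<r)&(P[:,2]>z0)&(P[:,2]<z1)]
def big(P):  # largest blob in xy, 2mm raster
    q=np.floor((P[:,:2]-P[:,:2].min(0))/.004).astype(int); m=np.zeros(q.max(0)+1,np.uint8); m[tuple(q.T)]=1
    n,l,s,_=cv2.connectedComponentsWithStats(m); k=1+s[1:,4].argmax(); return P[l[tuple(q.T)]==k]
E
python3 - <<'E'
from h import *
for n in ['top','scene']:
    X=np.load(f'/tmp/X{n}.npy')
    print(n,'table z',np.median(sel(X,.45,.1,.05,-.02,.02)[:,2]))
    print('block',rect(big(sel(X,.45,.26,.1,.080,.095))))
    print('base',rect(big(sel(X,.575,-.03,.14,.008,.018))))
    print('knob',rect(big(sel(X,.56,-.085,.04,.066,.08))))
    for nm,c in [('fence',(.596,.029)),('jaw',(.58,-.01))]:
        P=sel(X,*c,.05,.040,.056); print(nm,rect(big(P)) if len(P)>5 else len(P))
E
```

```text
top table z -0.0019685043347040052
block (array([456. , 267.6]), array([131.3,  30. ]), -27.5, 'zmed', 83.7, 244)
base (array([574.8, -34.9]), array([196. , 151.3]), 84.1, 'zmed', 11.4, 1039)
knob (array([569.3, -88.1]), array([26.4, 23.3]), 76.3, 'zmed', 71.2, 41)
fence (array([582.4,  33.1]), array([66.9, 14.6]), -5.9, 'zmed', 45.7, 73)
jaw (array([574.7, -26.2]), array([67.8, 42.9]), -6.6, 'zmed', 44.3, 104)
scene table z -0.0012114027832545364
block (array([458.2, 271.3]), array([132. ,  29.2]), -28.6, 'zmed', 83.9, 301)
base (array([576.6, -32.1]), array([202.7, 154. ]), 84.7, 'zmed', 11.6, 942)
knob (array([573.9, -88. ]), array([28.1, 23.2]), -20.2, 'zmed', 71.4, 38)
fence (array([583.1,  36.8]), array([66. , 19.7]), -2.6, 'zmed', 45.5, 77)
jaw (array([583.1, -23.8]), array([61.7, 60.3]), 31.5, 'zmed', 45.2, 117)
```

```bash
cat >> h.py <<'E'
def go(x,y,z,yaw,s=None):
    """rows' shift/turn to TCP (mm) with tool y at world angle yaw (deg), tool down"""
    s=s or ctrl.get_state(); r=R.from_rotvec(s['tool_rot']); a=np.radians(yaw)
    ty=np.array([np.cos(a),np.sin(a),0]); tz=np.array([0,0,-1.]); T=R.from_matrix(np.column_stack([np.cross(ty,tz),ty,tz]))
    print(np.round(r.inv().apply(np.array([x,y,z])-np.array(s['position'])*1000),1),np.round(np.degrees((r.inv()*T).as_rotvec()),1))
E
python3 - <<'E'
from h import *
go(500,-100,250,40); go(457,269.5,200,62)
for n in ['top','scene']:
    P=np.load(f'/tmp/X{n}.npy').reshape(-1,3); im=np.load(f'/tmp/{n}.npz')['image'].reshape(-1,3).astype(int)
    m=(im[:,1]>im[:,0]*1.5)&(P[:,2]>.15)&(P[:,0]>.2)&(P[:,1]>0); print('lamp',np.nanpercentile(P[m],[1,50,99],axis=0).round(3),m.sum())
E
```

```text
[ 419.7 -359.8  -27.8] [-1.000e-01 -1.000e-01 -1.067e+02]
[ 526.4 -716.1   22.8] [-1.000e-01 -1.000e-01 -1.287e+02]
lamp [[0.201 0.174 0.834]
 [0.235 0.255 0.869]
 [0.282 0.376 0.898]] 4990
lamp [[0.201 0.202 0.762]
 [0.25  0.36  0.859]
 [0.393 0.45  0.903]] 9511
```

```bash
python3 - <<'E'
from h import *
for n in ['top','scene']:
    X=np.load(f'/tmp/X{n}.npy').reshape(-1,3); im=np.load(f'/tmp/{n}.npz')['image'].reshape(-1,3).astype(int)
    m=(im[:,1]>im[:,0]*1.4)&(X[:,2]>.5)&(im[:,2]>im[:,0]*1.2); P=X[m]; print('lamp',np.nanpercentile(P,[1,50,99],axis=0).round(3))
    a=(X[:,2]>.25)&(X[:,1]<0.1)&(X[:,0]<.5)&(X[:,0]>-.3)&(X[:,1]>-.8)&~m; Q=X[a]
    for lo in np.arange(-.7,.1,.1):
        q=Q[(Q[:,1]>lo)&(Q[:,1]<=lo+.1)]; 
        if len(q)>20: print(round(lo,1),np.nanpercentile(q,[2,98],axis=0).round(2).ravel())
E
```

```text
lamp [[0.165 0.191 0.831]
 [0.217 0.262 0.863]
 [0.271 0.348 0.898]]
-0.7 [ 0.22 -0.69  0.3   0.26 -0.6   0.44]
-0.6 [ 0.17 -0.56  0.57  0.27 -0.5   0.65]
-0.5 [ 0.12 -0.5   0.63  0.24 -0.4   0.67]
-0.4 [ 0.08 -0.4   0.65  0.19 -0.3   0.7 ]
-0.3 [ 0.03 -0.3   0.67  0.14 -0.2   0.72]
-0.2 [-0.02 -0.2   0.65  0.1  -0.1   0.75]
-0.1 [-0.05 -0.1   0.29  0.07 -0.    0.73]
-0.0 [-0.07  0.    0.27  0.06  0.07  0.41]
lamp [[0.149 0.245 0.807]
 [0.208 0.327 0.853]
 [0.279 0.392 0.897]]
-0.7 [ 0.28 -0.66  0.3   0.32 -0.6   0.62]
-0.6 [ 0.22 -0.59  0.27  0.3  -0.5   0.64]
-0.5 [ 0.18 -0.5   0.32  0.25 -0.4   0.67]
-0.4 [ 0.14 -0.4   0.63  0.2  -0.3   0.69]
-0.3 [ 0.1  -0.3   0.66  0.15 -0.21  0.71]
-0.2 [-0.03 -0.15  0.55  0.1  -0.1   0.75]
-0.1 [-0.04 -0.1   0.31  0.07 -0.    0.72]
-0.0 [-0.07  0.    0.25  0.05  0.07  0.41]
```

```bash
python3 -m jog '[[[420,-360,62,0,0,-106,87],[420,-360,62,0,0,-106,87],[420,-360,62,0,0,-106,87],[420,-360,62,0,0,-106,87],[420,-360,62,0,0,-106,87],[420,-360,62,0,0,-106,87],[420,-360,62,0,0,-106,87],[420,-360,62,0,0,-106,87],[420,-360,62,0,0,-106,87],[420,-360,62,0,0,-106,87]]]' && python3 - <<'E'
from h import *
go(457,269.5,135,62)
E
```

```text
time: 1.1
position: [0.4759, -0.1489, 0.1665]
tool_rot: [1.811, 2.567, -0.001]
ft_force: [1.7, -0.7, 0.4]
grip_width: 1.002
grip_force: 0.0
[400.5 122.5  31.3] [ -0.    0.  -42.4]
```

```bash
python3 -m jog '[[[400,122,16,0,0,-42,87],[400,122,16,0,0,-42,87],[400,122,16,0,0,-42,87],[400,122,16,0,0,-42,87],[400,122,16,0,0,-42,87],[400,122,16,0,0,-42,87],[400,122,16,0,0,-42,87],[400,122,16,0,0,-42,87],[400,122,16,0,0,-42,87],[400,122,16,0,0,-42,87]]]' && python3 - <<'E'
from h import *
d=cam('wrist'); save('w1.png',d['image']); X=cloud(d); print(ctrl.get_state()['position'])
print('block',rect(big(sel(X,.457,.27,.1,.075,.095))))
go(457,269.5,135,62)
E
```

```text
time: 2.1
position: [0.4572, 0.2711, 0.1505]
tool_rot: [-0.769, -3.044, -0.003]
ft_force: [-0.6, 0.1, -0.8]
grip_width: 0.999
grip_force: 0.0
[0.45805859 0.26821191 0.15035113]
block (array([442. , 278.5]), array([93.8, 27.8]), -27.6, 'zmed', 84.9, 4008)
[ 1.5  0.6 15.4] [-0.  -0.1 -0.6]
```

View pics/w1.png

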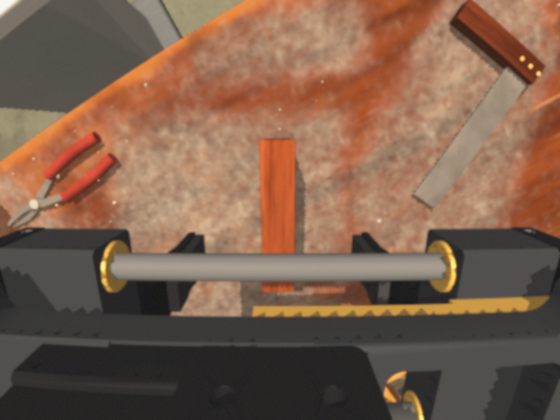

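```bash
python3 -m jog '[[[1,1,40,0,0,-0.6,87],[1,1,70,0,0,-0.6,87],[1,1,90,0,0,-0.6,87],[1,1,100,0,0,-0.6,87],[1,1,106,0,0,-0.6,87],[1,1,106,0,0,-0.6,60],[1,1,106,0,0,-0.6,40],[1,1,106,0,0,-0.6,20],[1,1,106,0,0,-0.6,20],[1,1,106,0,0,-0.6,20]]]' 25; python3 -m jog '[[[0,0,0,0,0,0,20],[0,0,0,0,0,0,20],[0,0,0,0,0,0,20]]]'
```

```text
time: 3.15
position: [0.4589, 0.2686, 0.0453]
tool_rot: [0.764, 3.046, 0.0]
ft_force: [-0.1, 0.1, 0.2]
grip_width: 0.633
grip_force: 0.0
time: 3.45
position: [0.4586, 0.2685, 0.0448]
tool_rot: [-0.764, -3.047, 0.0]
ft_force: [-0.1, -0.1, 0.8]
grip_width: 0.358
grip_force: 0.5
```

```bash
python3 -m jog '[[[0,0,0,0,0,0,15],[0,0,0,0,0,0,15],[0,0,0,0,0,0,15],[0,0,-20,0,0,0,15],[0,0,-50,0,0,0,15],[0,0,-95,0,0,0,15],[0,0,-95,0,0,0,15]]]'; python3 - <<'E'
from h import *
go(675,5,145,84.3)
E
```

```text
time: 4.15
position: [0.4613, 0.2706, 0.1448]
tool_rot: [0.762, 3.04, 0.008]
ft_force: [0.1, 0.2, -3.1]
grip_width: 0.322
grip_force: 25.0
[-313.7 -133.4    0.7] [  0.3   0.4 -22.4]
```

```bash
python3 -m jog '[[[-40,-17,0,0,0,-3,15],[-85,-36,0,0,0,-8,15],[-130,-55,0,0,0,-14,15],[-175,-75,0,0,0,-20,15],[-220,-94,0,0,0,-22.4,15],[-265,-113,0,0,0,-22.4,15],[-300,-128,0,0,0,-22.4,15],[-313,-133,0,0,0,-22.4,15],[-313,-133,0,0,0,-22.4,15],[-313,-133,0,0,0,-22.4,15]]]'; python3 - <<'E'
from h import *
d=cam('wrist'); save('w2.png',d['image'],1.4); X=cloud(d); np.savez('/tmp/w2',X=X,**d)
s=ctrl.get_state(); print(s['position'],s['ft_force'])
print('fence',rect(big(sel(X,.583,.035,.05,.042,.054))))
print('jaw',rect(big(sel(X,.576,-.02,.045,.042,.054))))
print('base',rect(big(sel(X,.575,-.03,.14,.006,.018))))
print('knob',rect(big(sel(X,.57,-.088,.04,.066,.08))))
print('block',rect(big(sel(X,.64,.005,.1,.11,.2))))
E
```

```text
time: 5.15
position: [0.6705, 0.0053, 0.1387]
tool_rot: [-0.155, -3.135, -0.002]
ft_force: [0.2, 0.8, -3.3]
grip_width: 0.322
grip_force: 25.0
[0.67039053 0.00621154 0.13915837] [-0.53637997  0.82754643 -3.41518747]
fence (array([581.4,  35.7]), array([60.1, 15.3]), -6.1, 'zmed', 47.9, 1300)
jaw (array([577.1, -35.2]), array([65.3, 59.7]), -5.4, 'zmed', 47.2, 2518)
base (array([577.3, -33.7]), array([199.8, 149.1]), 84.4, 'zmed', 12.0, 14043)
knob (array([572.7, -87.6]), array([26.3, 26.3]), 31.4, 'zmed', 72.9, 1044)
block (array([643.5,   8.6]), array([78. , 49.1]), -5.6, 'zmed', 178.8, 10458)
```

View pics/w2.png

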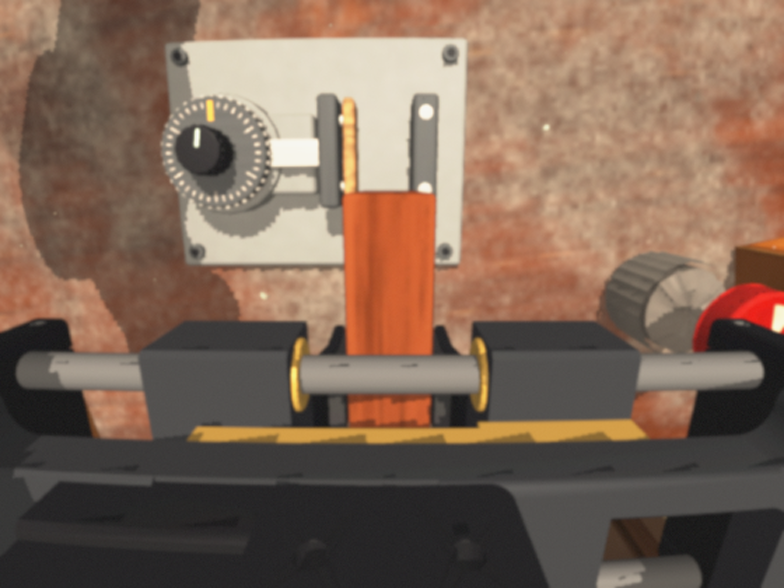

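The picture shows the jaw's cork face at about (352,140), the fence at (425,145) and the knob at (204,148). The brass mark is at (210,110). The block is held straight, parallel to the fence. Next I measure the gap and the block in the jig frame.

```bash
cat >> h.py <<'E'
O=np.array([577.3,-33.7]); A=np.radians(-5.6); U=np.array([np.cos(A),np.sin(A)]); V=np.array([-U[1],U[0]])
def jf(P): q=P[...,:2]*1000-O; return np.stack([q@U,q@V,P[...,2]*1000],-1)
E
python3 - <<'E'
from h import *
w=np.load('/tmp/w2.npz'); X=w['X']; J=jf(X).reshape(-1,3); im=w['image'].reshape(-1,3).astype(int)
pc=lambda a:np.round(np.percentile(a,[2,10,50,90,98]),1)
f=(J[:,2]>44)&(J[:,2]<52)&(abs(J[:,0])<33)
print('fence y',pc(J[f&(J[:,1]>55)&(J[:,1]<90)][:,1]))
ck=f&(im[:,0]>im[:,2]*1.7)&(J[:,1]>10)&(J[:,1]<45); print('cork y',pc(J[ck][:,1]),ck.sum())
b=(im[:,0]>im[:,2]*1.7)&(J[:,2]>160)&(J[:,2]<192)
P=J[b]; print('block z',pc(P[:,2]))
for lo in range(0,110,10):
    q=P[(P[:,0]>=lo)&(P[:,0]<lo+10)]
    if len(q)>30: print(lo,pc(q[:,1]),len(q))
print('xmin',P[:,0].min())
s=ctrl.get_state(); r=R.from_rotvec(s['tool_rot']).as_matrix(); print('tcp',jf(np.array(s['position'])),'tooly',np.degrees(np.arctan2(r[1,1],r[0,1])))
k=X.reshape(-1,3); k=k[(abs(J[:,0])<40)&(abs(J[:,1]+55)<40)&(J[:,2]>48)&(J[:,2]<55)]; (c,rr)=cv2.minEnclosingCircle(k[:,:2].astype(np.float32)*1000); print('ring',c,rr)
E
```

```text
fence y [62.1 63.4 69.4 75.5 76.7]
cork y [21.6 22.3 25.  27.5 28.1] 523
block z [177.3 177.9 178.8 179.6 180.2]
20 [35.4 37.5 48.1 59.1 61.2] 1167
30 [35.2 37.4 48.5 59.3 61.5] 1567
40 [35.2 37.4 48.5 59.2 61.4] 1485
50 [35.  37.3 48.1 59.3 61.5] 1428
60 [34.9 37.  48.  59.1 61.4] 1330
70 [34.9 37.3 48.5 59.6 61.9] 501
80 [34.9 37.4 48.5 59.5 62. ] 267
90 [34.6 36.8 48.4 59.7 62.2] 1147
100 [35.5 36.1 48.4 58.9 61.3] 49
xmin 22.992687993945815
tcp [ 88.7515659   48.80510414 139.15837404] tooly 84.42036931713066
ring (572.2510375976562, -88.85994720458984) 33.13407897949219
```

```bash
python3 -m jog '[[[40,-3.2,0,0,0,0,15],[75,-3.2,0,0,0,0,15],[88,-3.2,0,0,0,0,15],[88,-3.2,15,0,0,0,15],[88,-3.2,25,0,0,0,15],[88,-3.2,25,0,0,0,15]]]'; python3 - <<'E'
from h import *
d=cam('wrist'); X=cloud(d); J=jf(X).reshape(-1,3); im=d['image'].reshape(-1,3).astype(int); save('w3.png',d['image'])
pc=lambda a:np.round(np.percentile(a,[2,10,50,90,98]),1)
b=(im[:,0]>im[:,2]*1.7)&(J[:,2]>140)&(J[:,2]<170); P=J[b]; print('z',pc(P[:,2]),'xmin',P[:,0].min())
for lo in range(-65,30,15):
    q=P[(P[:,0]>=lo)&(P[:,0]<lo+15)]
    if len(q)>30: print(lo,pc(q[:,1]),len(q))
f=(J[:,2]>44)&(J[:,2]<52)&(abs(J[:,0])<33)
for a,c in [(55,90),(0,45)]:
    q=J[f&(J[:,1]>a)&(J[:,1]<c)]; print(len(q), pc(q[:,1]) if len(q)>9 else '')
print('base',rect(big(sel(X,.575,-.03,.14,.006,.018))), ctrl.get_state()['ft_force'])
E
```

```text
time: 5.8
position: [0.5828, 0.0095, 0.1126]
tool_rot: [-0.156, -3.134, -0.0]
ft_force: [0.1, 0.5, -3.0]
grip_width: 0.319
grip_force: 25.0
z [151.3 152.  152.9 153.7 154.2] xmin -64.67509301203667
-65 [31.  33.2 44.  54.9 57.1] 2368
-50 [30.6 32.9 43.8 54.9 57.1] 2257
-35 [30.6 32.9 43.8 54.9 57.2] 2076
-20 [30.7 33.  43.7 54.9 57.1] 788
-5 [30.3 32.4 44.1 55.8 57.9] 1184
10 [30.9 33.2 44.4 55.  57.3] 294
502 [69.3 69.9 72.8 75.9 76.7]
854 [ 6.   7.  11.5 16.5 17.4]
base (array([562.7, -32.7]), array([200.2, 120.6]), 84.1, 'zmed', 12.0, 10078) [-0.40910576  0.26762806 -2.82981005]
```

```bash
python3 -m jog '[[[0,1,0,0,0,0,15],[0,1,8,0,0,0,15],[0,1,16,0,0,0,15],[0,1,24,0,0,0,15],[0,1,30,0,0,0,15],[0,1,36,0,0,0,15],[0,1,42,0,0,0,15],[0,1,48,0,0,0,15],[0,1,52,0,0,0,15],[0,1,52,0,0,0,15]]]'
```

```text
time: 6.85
position: [0.5836, 0.0101, 0.0621]
tool_rot: [-0.157, -3.136, 0.0]
ft_force: [0.0, 0.3, -2.7]
grip_width: 0.314
grip_force: 25.0
```

```bash
python3 -m jog '[[[0,0,1,0,0,0,15],[0,0,2,0,0,0,15],[0,0,3,0,0,0,15],[0,0,3.5,0,0,0,15],[0,0,3.5,0,0,0,15]]]'; python3 - <<'E'
from h import *
d=cam('wrist'); X=cloud(d); J=jf(X).reshape(-1,3); im=d['image'].reshape(-1,3).astype(int)
b=(im[:,0]>im[:,2]*1.7)&(J[:,2]>90)&(J[:,2]<115); P=J[b]; print(np.percentile(P[:,2],[2,50,98]),np.percentile(P[:,1],[2,50,98]),P[:,0].min())
E
```

```text
time: 7.35
position: [0.584, 0.0101, 0.0593]
tool_rot: [-0.158, -3.138, 0.0]
ft_force: [-0.3, 0.0, -3.0]
grip_width: 0.322
grip_force: 25.0
[ 97.90608732  99.44449278 100.80139499] [31.45609123 44.85204955 58.03689232] -63.628961822670284
```

```bash
python3 -m jog '[[[1,0,0.7,0,0,0,15],[1,0,1.4,0,0,0,15],[1,0,1.4,0,0,0,15]]]';python3 -m jog '[[[0,0,0.5,0,0,0,15],[0,0,1,0,0,0,15],[0,0,1,0,0,0,15]]]'
```

```text
time: 7.7
position: [0.5829, 0.0102, 0.0578]
tool_rot: [-0.157, -3.137, 0.0]
ft_force: [0.5, -0.2, -3.9]
grip_width: 0.319
grip_force: 25.0
time: 8.0
position: [0.5831, 0.0103, 0.0569]
tool_rot: [0.157, 3.138, -0.0]
ft_force: [-0.5, -0.0, -2.2]
grip_width: 0.321
grip_force: 25.0
```

```bash
python3 -m jog '[[[0,0,0.5,0,0,0,15],[0,0,0.5,0,0,0,15]]]';python3 -m jog '[[[0,0,0.5,0,0,0,15],[0,0,0.5,0,0,0,15]]]';python3 -m jog '[[[0,0,0.5,0,0,0,15],[0,0,0.5,0,0,0,15]]]'
```

```text
time: 8.2
position: [0.5831, 0.0103, 0.0569]
tool_rot: [0.157, 3.138, -0.001]
ft_force: [-1.9, -0.2, 1.4]
grip_width: 0.32
grip_force: 25.0
time: 8.4
position: [0.5831, 0.0103, 0.0568]
tool_rot: [0.158, 3.138, -0.001]
ft_force: [-4.2, -0.6, 5.5]
grip_width: 0.318
grip_force: 25.0
time: 8.6
position: [0.5831, 0.0103, 0.0568]
tool_rot: [-0.157, -3.138, 0.002]
ft_force: [-4.0, -1.7, 9.5]
grip_width: 0.321
grip_force: 25.0
```

```bash
python3 -m jog '[[[0,0,-1,0,0,0,15],[0,0,-1,0,0,0,40],[0,0,-1,0,0,0,50],[0,0,-1,0,0,0,50],[0,0,-1,0,0,0,50],[0,0,-1,0,0,0,50]]]';python3 -m jog '[[[0,0,-10,0,0,0,50],[0,0,-30,0,0,0,50],[0,0,-60,0,0,0,50],[0,0,-80,0,0,0,50],[0,0,-80,0,0,0,50]]]'; python3 - <<'E'
from h import *
d=cam('wrist'); X=cloud(d); J=jf(X).reshape(-1,3); im=d['image'].reshape(-1,3).astype(int); save('w4.png',d['image'])
b=(im[:,0]>im[:,2]*1.7)&(J[:,2]>85)&(J[:,2]<115); P=J[b]; print(np.percentile(P[:,2],[2,50,98]),np.percentile(P[:,1],[2,50,98]),P[:,0].min())
go(572.4,-88.2,130,84.4)
E
```

```text
time: 9.2
position: [0.5831, 0.0103, 0.0564]
tool_rot: [0.158, 3.138, 0.0]
ft_force: [0.9, -0.5, -0.3]
grip_width: 0.564
grip_force: 0.0
time: 9.7
position: [0.5854, 0.0108, 0.1403]
tool_rot: [0.157, 3.131, -0.0]
ft_force: [-1.1, 0.3, 0.5]
grip_width: 0.572
grip_force: 0.0
[95.38984726 96.97367015 98.33547276] [31.40666182 44.77285836 58.02300564] -63.75485790395318
[  1.9 -99.3   8.3] [-0.   0.2 -0.1]
```

```bash
python3 -m jog '[[[2,-40,0,0,0,0,50],[2,-80,0,0,0,0,50],[2,-99,0,0,0,0,50],[2,-99,8,0,0,0,50],[2,-99,8,0,0,0,50],[2,-99,8,0,0,0,50]]]'; python3 - <<'E'
from h import *
d=cam('wrist'); X=cloud(d); J=jf(X).reshape(-1,3); save('w5.png',d['image'],1.4)
go(572.4,-88.2,55,84.4); np.savez('/tmp/w5',X=X,**d)
E
```

```text
time: 10.35
position: [0.5707, -0.0859, 0.1277]
tool_rot: [-0.154, -3.136, -0.002]
ft_force: [-0.7, 0.5, 0.5]
grip_width: 0.576
grip_force: 0.0
[-1.7 -2.3 73.1] [ 0.1 -0.   0. ]
```

View pics/w5.png

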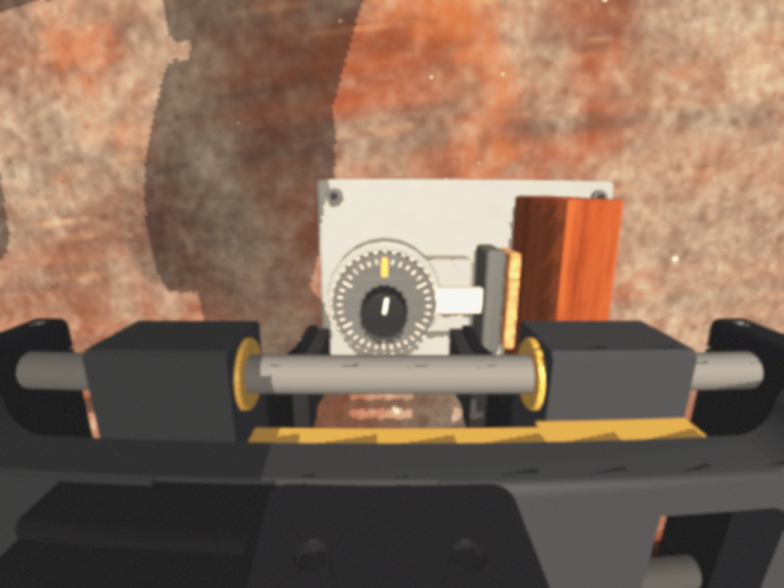

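The knob is at (384,312), between the fingers at x 308 and 468. The block stands between cork and fence, and the brass mark is at (385,267). I'll refine the knob centre, save the mark's position, then descend.

```bash
cat >> h.py <<'E'
def mark(X,im):
    J=jf(X); i=im.astype(int); m=(i[...,0]>150)&(i[...,0]>i[...,2]*1.9)&(abs(J[...,2]-51)<6)&(np.hypot(J[...,0],J[...,1]+55)<36)
    return jf(X)[m].mean(0).round(1),m.sum()
E
python3 - <<'E'
from h import *
w=np.load('/tmp/w5.npz'); X=w['X']; P=sel(X,.572,-.088,.025,.068,.08)
print(rect(P), cv2.minEnclosingCircle(P[:,:2].astype(np.float32)*1000)); print(mark(X,w['image']))
w=np.load('/tmp/w2.npz'); print(mark(w['X'],w['image']))
E
```

```text
(array([571.8, -88.9]), array([26.3, 26. ]), -6.3, 'zmed', 72.8, 868) ((572.05810546875, -88.82264709472656), 13.827751159667969)
(array([-23. , -54.9,  51.5]), np.int64(55))
(array([-23.1, -54.9,  51.3]), np.int64(74))
```

```bash
python3 -m jog '[[[-1.2,-2.8,0,0,0,0,50],[-1.2,-2.8,20,0,0,0,50],[-1.2,-2.8,40,0,0,0,50],[-1.2,-2.8,55,0,0,0,50],[-1.2,-2.8,65,0,0,0,50],[-1.2,-2.8,71,0,0,0,50],[-1.2,-2.8,71,0,0,0,50]]]'; python3 - <<'E'
from h import *
s=ctrl.get_state(); print(s['position'],s['ft_force'],s['torque'])
go(571.9,-88.7,55,84.4)
E
```

```text
time: 11.1
position: [0.5718, -0.0907, 0.0569]
tool_rot: [-0.157, -3.137, -0.001]
ft_force: [0.3, 0.1, 0.0]
grip_width: 0.571
grip_force: 0.0
[ 0.57180347 -0.0906885   0.0569051 ] [0.2974692  0.05260297 0.00105206] [ 0.14799139 -0.11452195  0.04293512]
[0.1 2.  1.9] [ 0.  -0.1 -0.1]
```

```bash
python3 -m jog '[[[0,1.7,1.5,0,0,0,50],[0,1.7,1.5,0,0,0,35],[0,1.7,1.5,0,0,0,20],[0,1.7,1.5,0,0,0,20],[0,1.7,1.5,0,0,0,20],[0,1.7,1.5,0,0,0,20],[0,1.7,1.5,0,0,0,20],[0,1.7,1.5,0,0,0,20]]]' 28; python3 - <<'E'
from h import *
for i in range(3):
    s=ctrl.get_state(); print(s['position'],s['ft_force'],s['torque'],s['grip_force'])
E
```

```text
time: 11.9
position: [0.5724, -0.0893, 0.0562]
tool_rot: [0.158, 3.137, -0.0]
ft_force: [-0.0, -1.3, 2.9]
grip_width: 0.293
grip_force: 28.0
[ 0.57237167 -0.08928637  0.056172  ] [-0.03637823 -1.31534341  2.91557777] [ 0.09456261 -0.05772694 -0.06212481] 28.00034523010254
[ 0.57237167 -0.08928637  0.056172  ] [-0.03637823 -1.31534341  2.91557777] [ 0.09456261 -0.05772694 -0.06212481] 28.00034523010254
[ 0.57237167 -0.08928637  0.056172  ] [-0.03637823 -1.31534341  2.91557777] [ 0.09456261 -0.05772694 -0.06212481] 28.00034523010254
```

```bash
cat > t.py <<'E'
from h import *
s=ctrl.get_state(); r=R.from_rotvec(s['tool_rot']).as_matrix()
print('T %.3f j7 %.3f yaw %.2f'%(s['torque'][2],s['joint_torque'][6],np.degrees(np.arctan2(r[1,1],r[0,1]))),np.round(s['ft_force'],1),np.round(s['position'],4))
E
python3 t.py; python3 -m jog '[[[0,0,0,0,0,3,20],[0,0,0,0,0,7,20],[0,0,0,0,0,11,20]]]'|grep time; python3 t.py; python3 -m jog '[[[0,0,0,0,0,4,20],[0,0,0,0,0,8,20],[0,0,0,0,0,12,20]]]' |grep time; python3 t.py;  python3 -m jog '[[[0,0,0,0,0,0,20],[0,0,0,0,0,0,20]]]'|grep time; python3 t.py
```

```text
T -0.062 j7 0.019 yaw 84.25 [-0.  -1.3  2.9] [ 0.5724 -0.0893  0.0562]
time: 12.2
T 0.103 j7 0.532 yaw 73.11 [-0.4  0.2  1.7] [ 0.5724 -0.0892  0.0562]
time: 12.5
T 0.201 j7 0.513 yaw 61.13 [ 0.1 -0.5  0.9] [ 0.5725 -0.089   0.0562]
time: 12.7
T -0.064 j7 0.021 yaw 61.34 [-0.8  0.3  2.3] [ 0.5725 -0.0891  0.0562]
```

```bash
for i in 1 2; do python3 -m jog '[[[0,0,0,0,0,2,20]]]'|grep time; python3 t.py; python3 -m jog '[[[0,0,0,0,0,2,20]]]' |grep time; python3 t.py; done; python3 -m jog '[[[0,0,0,0,0,2,20]]]' |grep time; python3 t.py; python3 - <<'E'
from h import *
d=cam('wrist'); X=cloud(d); print(mark(X,d['image'])); J=jf(X).reshape(-1,3); im=d['image'].reshape(-1,3).astype(int); save('w6.png',d['image'],1.4)
d=cam('top'); save('t6.png',d['image'][140:310,200:480],2.8)
E
```

```text
time: 12.8
T 0.153 j7 0.358 yaw 59.33 [-0.8  0.3  3. ] [ 0.5725 -0.0891  0.0562]
time: 12.9
T 0.146 j7 0.189 yaw 57.29 [-0.2  0.3  1.9] [ 0.5725 -0.089   0.0562]
time: 13.0
T 0.140 j7 0.180 yaw 55.29 [-1.1  0.5  2.7] [ 0.5725 -0.089   0.0562]
time: 13.1
T 0.169 j7 0.180 yaw 53.29 [-0.4 -0.2  2.5] [ 0.5725 -0.089   0.0562]
time: 13.2
T 0.153 j7 0.180 yaw 51.29 [0.3 1.8 2.4] [ 0.5725 -0.089   0.0562]
(array([-23.2, -54.9,  51.5]), np.int64(116))
```

View pics/w6.png

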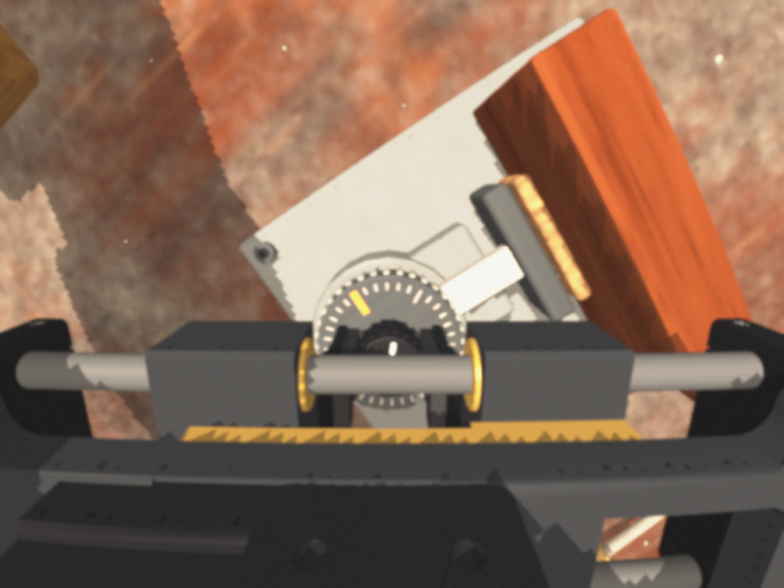

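The white knob line has turned with the tool at (392,348), and the ring mark is unmoved in the jig frame. j7 torque is steady at 0.180, so I'll step on until it rises.

```bash
python3 -m jog '[[[0,0,0,0,0,2,20]]]'|grep time; python3 t.py; python3 -m jog '[[[0,0,0,0,0,2,20]]]' |grep time; python3 t.py; python3 -m jog '[[[0,0,0,0,0,2,20]]]' |grep time; python3 t.py
```

```text
time: 13.4
T 0.173 j7 0.357 yaw 49.35 [0.2 1.5 1.8] [ 0.5725 -0.089   0.0562]
time: 13.5
T 0.151 j7 0.190 yaw 47.31 [-0.8  0.4  2.4] [ 0.5725 -0.0889  0.0562]
time: 13.6
T 0.181 j7 0.181 yaw 45.30 [-0.7  1.5  2.7] [ 0.5726 -0.089   0.0562]
```

```bash
python3 -m jog '[[[0,0,0,0,0,2,20]]]'|grep time; python3 t.py; python3 -m jog '[[[0,0,0,0,0,2,20]]]' |grep time; python3 t.py
```

```text
time: 13.7
T 0.168 j7 0.181 yaw 43.30 [0.7 0.7 2.2] [ 0.5726 -0.089   0.0562]
time: 13.8
T 0.172 j7 0.181 yaw 41.31 [0.1 1.3 2.4] [ 0.5726 -0.0889  0.0562]
```

```bash
python3 -m jog '[[[0,0,0,0,0,2,20]]]'|grep time; python3 t.py; python3 -m jog '[[[0,0,0,0,0,2,20]]]' |grep time; python3 t.py
```

```text
time: 13.9
T 0.149 j7 0.181 yaw 39.31 [-0.4  1.4  2.3] [ 0.5726 -0.0889  0.0562]
time: 14.0
T 0.189 j7 0.175 yaw 37.31 [0.2 1.2 3.2] [ 0.5726 -0.0889  0.0562]
```

```bash
python3 -m jog '[[[0,0,0,0,0,2,20]]]'|grep time; python3 t.py; python3 -m jog '[[[0,0,0,0,0,2,20]]]' |grep time; python3 t.py
```

```text
time: 14.1
T 0.159 j7 0.148 yaw 35.32 [0.4 1.1 1.9] [ 0.5726 -0.0889  0.0562]
time: 14.2
T 0.190 j7 0.123 yaw 33.32 [0.7 1.4 1.3] [ 0.5726 -0.0889  0.0562]
```

j7 falls by 0.025 per 2° step. From the speed dependence (0.51 at 4°/row, 0.18 at 2°/row), the knob's load enters j7 with a minus sign. So this is the bite, at about 47° and now about 7 N. One more step should bring it to about 10 N.

```bash
python3 -m jog '[[[0,0,0,0,0,2,20]]]'|grep time; python3 t.py; python3 -m jog '[[[0,0,0,0,0,0,20],[0,0,0,0,0,0,20]]]' |grep time; python3 t.py;python3 - <<'E'
from h import *
d=cam('wrist'); X=cloud(d); print(mark(X,d['image'])); J=jf(X).reshape(-1,3); im=d['image'].reshape(-1,3).astype(int); save('w7.png',d['image'],1.4)
b=(im[:,0]>im[:,2]*1.7)&(J[:,2]>85)&(J[:,2]<115)&(J[:,1]>20)&(J[:,1]<80); P=J[b]; print('block',np.percentile(P[:,1],[2,50,98]).round(1),np.percentile(P[:,2],[2,50,98]).round(1))
E
```

```text
time: 14.3
T 0.264 j7 0.099 yaw 31.33 [0.  1.  1.9] [ 0.5726 -0.0889  0.0562]
time: 14.5
T 0.143 j7 -0.178 yaw 31.37 [0.8 1.5 2.6] [ 0.5727 -0.0889  0.0562]
(array([-23.1, -55. ,  51.4]), np.int64(118))
block [34.1 45.3 60.7] [87.5 96.9 98.3]
```

View pics/w7.png

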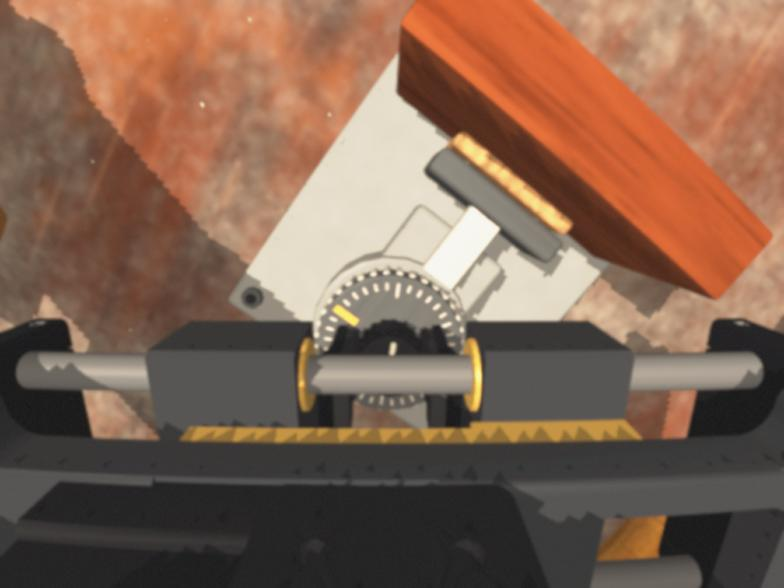

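The cork at (510,185) is flat on the block, the block is over at the fence, and the brass mark at (345,315) hasn't moved. I'll release and rise.

```bash
python3 -m jog '[[[0,0,0,0,0,0,40],[0,0,0,0,0,0,50],[0,0,0,0,0,0,50],[0,0,0,0,0,0,50],[0,0,0,0,0,0,50]]]'; python3 -m jog '[[[0,0,-8,0,0,0,50],[0,0,-25,0,0,0,50],[0,0,-60,0,0,0,50],[0,0,-90,0,0,0,50],[50,0,-90,0,0,0,50],[-50,0,-90,0,0,0,50],[-90,0,-90,0,0,0,50],[-90,0,-90,0,0,0,50]]]'; python3 - <<'E'
from h import *
d=cam('wrist'); X=cloud(d); print(mark(X,d['image'])); save('w8.png',d['image'],1.4)
J=jf(X).reshape(-1,3); im=d['image'].reshape(-1,3).astype(int); pc=lambda a:np.round(np.percentile(a,[2,50,98]),1)
b=(im[:,0]>im[:,2]*1.7)&(J[:,1]>20)&(J[:,1]<80)
P=J[b&(J[:,2]>94)&(J[:,2]<100)]; print('block',pc(P[:,1]))
q=J[b&(J[:,2]>44)&(J[:,2]<52)&(abs(J[:,0])<32)]; print('cork',pc(q[:,1]),len(q))
E
```

```text
time: 15.05
position: [0.572, -0.0894, 0.0557]
tool_rot: [-1.541, -2.737, 0.001]
ft_force: [0.3, -0.4, -0.5]
grip_width: 0.558
grip_force: 0.0
time: 15.85
position: [0.6197, -0.1689, 0.1471]
tool_rot: [1.54, 2.735, -0.003]
ft_force: [0.9, -0.4, 0.2]
grip_width: 0.573
grip_force: 0.0
(array([-19.6, -55.4,  51.7]), np.int64(1))
block [33.9 43.1 60. ]
cork [26.9 31.7 34.7] 727
```

View pics/w8.png

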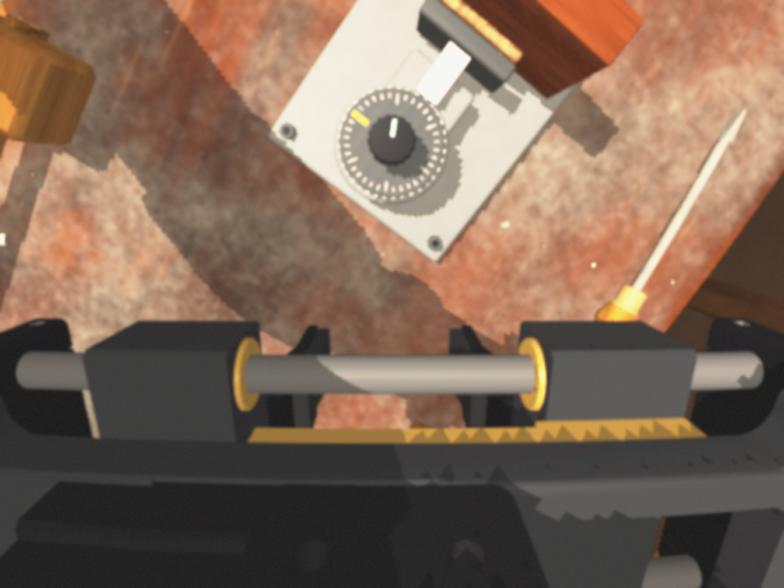

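The knob line at (393,127) stayed where I left it. The mark is at (360,118), where my colour threshold missed it, so I'll read that pixel directly before handing in.

```bash
python3 - <<'E'
from h import *
d=cam('wrist'); X=cloud(d); m=jf(X)[82:87,254:260].reshape(-1,3); p=np.nanmedian(m,0); print(p)
if np.hypot(p[0]+23.1,p[1]+55)<3: print(ctrl.close_job())
E
```

```text
[-19.54070892 -62.81830098  51.01371612]
```

The direction seen in w8 disagrees with this number: the mark lies exactly along jig -x from the ring's centre. The arm may still have been settling when w8 was taken, so I'll recheck with a fresh frame.

```bash
python3 - <<'E'
from h import *
d=cam('wrist'); X=cloud(d); J=jf(X); save('w9.png',d['image'],1.4); i=d['image'].astype(int)
k=J.reshape(-1,3); k=k[(abs(k[:,2]-73)<3)&(np.hypot(k[:,0],k[:,1]+55)<22)]; print('knob',k[:,:2].min(0),k[:,:2].max(0))
r=np.hypot(J[...,0],J[...,1]+55); sat=(i[...,0]-i[...,2]); m=(r<35)&(r>15)&(abs(J[...,2]-51)<4)&(sat>60)
print(m.sum(),J[m].mean(0) if m.any() else '',np.argwhere(m).mean(0) if m.any() else '',i[84,257])
E
```

```text
knob [-12.55677015 -68.43676742] [ 12.86465582 -43.03584836]
95 [-23.11041599 -54.93284699  51.3394465 ] [ 78.05263158 258.56842105] [164 158 147]
```

View pics/w9.png

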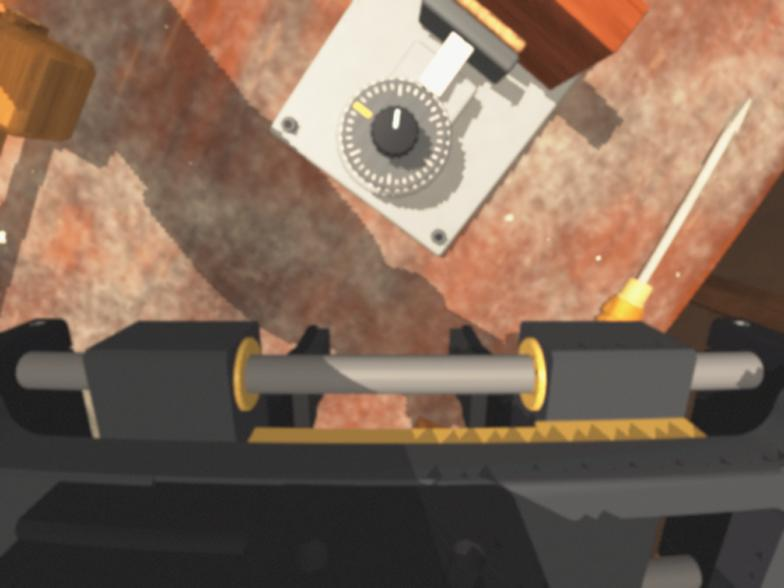

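With the arm settled, the mark at (362,110) measures (-23.1, -54.9) mm in the jig frame, the same as at the start. Handing in.

```bash
python3 -c "
from bench import ctrl
print(ctrl.close_job())"
```

```text
the job is handed in; nothing more can be done
None
```

The offcut stands on its long edge in the jig, pushed over to the fence. I turned the knob clockwise 53° (about 6° past the bite), for a nip of about 10 N estimated from the joint torque. The ring's mark has not moved, and I handed the job in at about 16 s.

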